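Dip the gear unit's oil and show the dipstick

ROBOT

A 6-joint arm with a two-finger parallel gripper is mounted at the origin on the work surface. World frame = base frame: x ahead of the robot, y to its left, z up, the work surface at z = 0. Lengths are in mm, angles in rad, forces in N, time in s.
With the tool pointing down it reaches from about 275 to 850 mm from the base axis. Payload 5.2 kg.
Tool frame: the origin (TCP) lies between the finger pads; the fingertips stand 22 mm ahead of it and the grasp point (between the pads) lies 3 mm ahead of it; z points along the fingers, y is the line along which they close (so a half turn about z gives the same grasp; the last joint's range is limited). The gripper opens to 85 mm and grips with 20 to 120 N. Pads are 22 mm wide; open, the fingers measure 114 mm over their backs; the gripper's body (76 mm by 85 mm) begins 54 mm behind the grasp point. The pads swing forward as they close: fully open they stand 13 mm farther back than shut.
Start: joints at [1.083, 0.259, 1.535, -0, 1.348, -0.203], TCP at [154.509, 527.856, 253.31] pointing down, gripper open.
Joint ranges: [-3.14, 3.14], [-0.91, 2.08], [0.19, 2.58], [-1.22, 4.36], [0.22, 2.71], [-3.12, 3.12]. Speed limits (rad/s): [2.57, 2.57, 3.14, 3.14, 3.14, 3.14].

INTERFACE

Orientations are given as a rotation vector (axis times angle).
In Python, from cell import arm gives the robot as it stands.
- The arm moves only by the tool send_rows, never from a script. Its argument "targets" is one flat list of numbers, 6 for each row, row after row: the shift along the tool's x, y, z in mm, then the turn, a rotation vector about the tool's x, y, z in rad. A call has 1 to 10 rows; each row is the pose to reach, as a shift and turn from the pose commanded when the call began, along the tool's axes at that moment; what a row does not reach only later rows make up. A row lasts 1/8 s, in which the tool goes at most 62.5 mm and 10.7 degrees, less where a joint would pass 70% of its speed; a pose out of reach is approached as far as the arm can. A call with a gripper value outside its range is refused whole. "fingers" is the finger opening in mm, from 0 to 85.4, set as the call begins (left out, the last holds). The fingers move at their own pace and stop on an object; "grip_force" is the grip in N (left out, the last holds). Time passes only in rows, so rows that repeat a pose let the fingers close. It gives the time, the measured TCP pose, the force, the opening and the grip force at its end, in the units of the state.
- arm.sense(): the state, without advancing time (a new reading comes with each control period).
- arm.get_image(name): name is "scene" or "top" or "wrist"; returns a dict with "color" (384x512x3 uint8, red, green, blue), "z_map" (384x512 float32, mm along the optical axis (not along the pixel's ray), 0 where there is no reading), "vertical_fov" (degrees; the focal length in pixels is half the picture's height over the tangent of half this angle, whatever the lens; pixels are square), "cx", "cy" (the principal point, pixels), "dist" ([k1, k2, p1, p2, k3] as OpenCV has them; the pictures are not rectified), "origin" and "attitude" of the camera in the world. Camera axes: x right, y down, z forward; pixel columns grow to the right and rows downward; lengths in mm; the calibration is good to about 2 mm. A picture is of the moment at which its call begins.
- arm.hand_in(): hands the job in; it is judged then, once.
The state is a dict: "clock": time; "qpos": joint angles; "qvel": joint speeds; "joint_efforts": joint torques, N m; "ee_pos": TCP position; "eef_rot": TCP orientation; "ft_force": force on the tool from outside, world axes, zero at the start; "wrist_torque": the same for the moment, N m; "finger_gap": finger opening in mm; "grasp_force": force on a finger pad.
Only numpy, scipy, OpenCV 4.12 (cv2) and the standard library are available. Lean on these libraries where they do the work, as an engineer would, in place of code of your own. Each camera call takes 0.05 s, during which the arm holds its last target. There are 200 camera calls.

TASK

Check the oil level of the green gear unit: take the yellow-handled dipstick out of the rack and put it down the steel guide tube on the gear unit's front until its collar stops on the tube's mouth. Leave it there about a second, then draw it right out and hold it level, with its tip over the drip tray and well clear above it, so that it can be read; finish while still holding it like that, keeping still. Leave the other two sticks hanging and the other loose things where they are.

Things in the scene. Friction and masses are not known exactly. Their poses are not given: they have to be found in the camera images.
- yellow_stick: the dipstick to use, loose, 60 to 100 g, round. Origin on its axis at the underside of its brass stop collar, z along the stick to the handle (up as it hangs upright in one of the rack's 3 slots). Along z: steel rod 7 mm thick to the tip at -105 mm (last 4 mm tapered); collar 30 mm across from 0 to 6; neck 10 mm across to 20; round yellow handle 18 mm thick from 20 to 84 mm
- yellow_stick_tip (a point): lower end of the yellow stick's rod, on its axis, 105 mm below the collar's underside; two black marks ring the rod 12 and 30 mm above it
- yellow_stick_grip (a point): middle of the yellow handle's length, on the stick's axis, 55 mm above the collar's underside
- red_stick: another dipstick, of the same form with a red handle and a rod of 85 mm, hanging in another slot; leave it hanging
- blue_stick: another dipstick, of the same form with a blue handle and a rod of 120 mm, hanging in another slot; leave it hanging
- rack: grey steel dipstick rack, fixed. Origin on the bench under its middle, front to its -x. Level plate 290 mm wide, 4 mm thick, top at 140 mm, x = -45 to +36 mm; slots 10 mm wide at y = -90, 0, +90 mm, open to the front, running back to x = +20. Sticks hang at x = -20, collar on the plate, handles free above; slide one 60 mm frontwards to clear its slot, or lift it out. Base 125 x 300 x 6 mm
- gear_unit: green cast gear unit with grey motor, fixed. Origin on the bench under the middle of the gear housing; front, with the guide tube, to its -x. Housing 150 x 140 mm, cover and bolts to 145 mm high, brass breather at x = +45 to 150 mm; output shaft out to y = +132 mm; motor 140 mm across out to y = -298 mm, 148 mm high, terminal box at y = -208 to -112 mm up to 180 mm
- tube_mouth (a point): centre of the mouth of the upright steel guide tube, 150 mm above the bench, at x = -102, y = +25 mm of the gear unit; z is the tube's axis, up. Bore 12 mm, 112 mm deep under the mouth; its top 14 mm flare to about 22 mm wide inside, 29 mm outside; the stick's collar stops on this rim
- drip_tray: shallow open aluminium tray, fixed, 170 mm (its x) by 220 mm (its y) by 25 mm high. Origin on the bench under its middle
- bearing: loose ball bearing lying flat, 52 mm in diameter, 15 mm high; bystander, origin at its underside
- screwdriver: loose screwdriver with a red handle lying on the bench; bystander
- wire_spool: loose spool of copper wire standing on end, 80 mm in diameter, 70 mm high; bystander, origin at its underside
- gas_cartridge: loose yellow gas cartridge with a domed top and black cap, standing upright, 70 mm in diameter, 165 mm high; bystander, origin at its underside
There are look-alikes about, which are no part of the job. Of the things shaped like the yellow_stick, the brass one is meant. What is shaped like the red_stick but pink is not meant.

How it is judged:
By the outcome, as a careful person would: the job done as asked, in the order asked, and still so for the second after the job is handed in, while the arm keeps its last pose, push and grip.
It also fails if it takes over 54 s, if anything falls off the work surface, if the arm or the gripper's body presses on something with over 40 N, if the wrist force passes 120 N, or if a joint passes its speed limit or range.

## Working session

There is one attempt and no reset: what is moved stays moved. The work goes in short steps, Python scripts to look and compute and a tool call to move; the robot and the scene stay as the last step left them, time stands still between calls to the robot, and variables do not carry over. Pictures are saved under pics/ and viewed, at most 10 in all, crops included, and the job is handed in when it is done.

Besides the shell and the picture viewer there is one more tool, called after "Request:" by a JSON object that holds its "api" and its "payload", one argument or row to a line. send_rows: Moves the arm, as the interface text tells. Its arguments: {"type":"object","properties":{"targets":{"type":"array","items":{"type":"number"}},"fingers":{"type":"number"},"grip_force":{"type":"number"}},"required":["targets"]}

```bash
mkdir -p pics
cat > h.py <<'E'
import numpy as np,cv2
from scipy.spatial.transform import Rotation as R
from cell import arm
def cam(n):
    d=arm.get_image(n); h=d["color"].shape[0]
    f=h/2/np.tan(np.radians(d["vertical_fov"])/2)
    d["K"]=np.array([[f,0,d["cx"]],[0,f,d["cy"]],[0,0,1.]])
    a=np.array(d["attitude"],float); d["R"]=a if a.shape==(3,3) else R.from_rotvec(a).as_matrix()
    d["o"]=np.array(d["origin"],float); return d
def rays(d,uv):
    p=cv2.undistortPoints(np.array(uv,float).reshape(-1,1,2),d["K"],np.array(d["dist"],float))[:,0]
    return np.c_[p,np.ones(len(p))]
def on_z(d,uv,z):
    r=rays(d,uv)@d["R"].T; return d["o"]+r*((z-d["o"][2])/r[:,2])[:,None]
def pts(d,uv):
    uv=np.array(uv,int).reshape(-1,2); return d["o"]+(rays(d,uv)*d["z_map"][uv[:,1],uv[:,0]][:,None])@d["R"].T
def proj(d,P):
    rv=cv2.Rodrigues(d["R"].T)[0]; return cv2.projectPoints(np.array(P,float).reshape(-1,1,3),rv,-d["R"].T@d["o"],d["K"],np.array(d["dist"],float))[0][:,0]
def save(d,name): cv2.imwrite(f"pics/{name}.png",cv2.cvtColor(d["color"],cv2.COLOR_RGB2BGR))
E
python3 - <<'E'
from h import *
print(arm.sense())
ims=[]
for n in("scene","top"):
    d=cam(n); ims.append(d["color"]); print(n,d["attitude"],d["o"],d["vertical_fov"],d["dist"])
    save(d,n);
E
```

```text
{'clock': 0.0, 'qpos': array([ 1.08322280e+00,  2.59356455e-01,  1.53609128e+00,  8.23965390e-06,
        1.34799639e+00, -2.02802279e-01]), 'qvel': array([0.0001052 , 0.001644  , 0.00065586, 0.00164639, 0.00052571,
       0.00028352]), 'joint_efforts': array([ 1.11298516e-04, -4.46024859e+01, -2.90567243e+01, -3.93573137e-04,
        1.17401232e-02,  2.15014916e-05]), 'ee_pos': array([154.25790161, 527.41497505, 252.46412344]), 'eef_rot': array([-4.45720404e-01, -3.10917140e+00,  2.73191773e-03]), 'ft_force': array([0.60681571, 0.42583326, 0.38220038]), 'wrist_torque': array([-0.0158097 , -0.02012595,  0.0247809 ]), 'grasp_force': 0.0, 'finger_gap': 85.18836934486164}
scene [-2.30326677 -0.6195857   0.22805045] [ 853.82248868 -769.47216522  987.94544704] 50.47778158099363 [-0.05637558  0.          0.          0.          0.        ]
top [-2.14013259  2.14372855 -0.13199393] [ 227.24384539  -41.38985997 1931.53653728] 42.41432506580052 [-0.1154748  0.         0.         0.         0.       ]
```

View pics/scene.png

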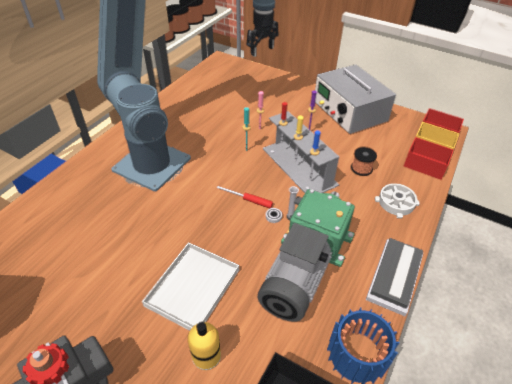

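View pics/top.png

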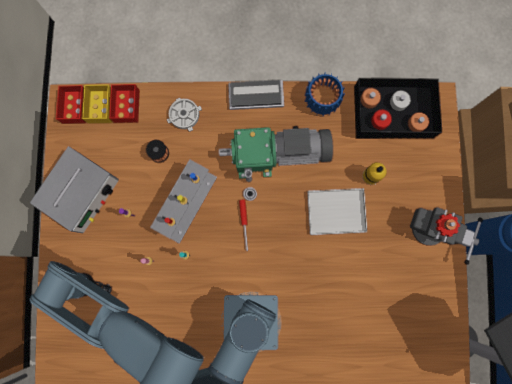

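Candidates in the scene view: yellow in rack (299,126), the target. Others are red (284,111) and blue (317,140) in the rack, with teal (247,115), pink (261,100) and purple (312,98) standing free. The yellow cartridge is at (204,345). In the top view yellow is at (181,199), the tube at about (248,175) and the tray at (337,212).

Run:
```python
from h import *
s=cam("scene");t=cam("top")
def blob(d,lo,hi,box):
    x0,y0,x1,y1=box; h=cv2.cvtColor(d["color"],cv2.COLOR_RGB2HSV); m=cv2.inRange(h,lo,hi); k=np.zeros_like(m);k[y0:y1,x0:x1]=m[y0:y1,x0:x1]
    n,l,st,c=cv2.connectedComponentsWithStats(k); i=1+np.argmax(st[1:,4]); v,u=np.where(l==i); return np.c_[u,v],c[i],st[i]
def tri(uvs,uvt):
    A=[];b=[]
    S=np.zeros((3,3));q=np.zeros(3)
    for d,uv in((s,uvs),(t,uvt)):
        r=(d["R"]@rays(d,[uv])[0]);r/=np.linalg.norm(r);P=np.eye(3)-np.outer(r,r);S+=P;q+=P@d["o"]
    X=np.linalg.solve(S,q); return X,proj(s,X)[0]-uvs,proj(t,X)[0]-uvt
for nm,lo,hi,bs,bt in(("yel",(20,120,120),(32,255,255),(285,105,312,145),(170,185,195,212)),("blu",(105,140,80),(125,255,255),(305,122,328,160),(180,165,205,190)),("red",(0,150,90),(8,255,255),(275,95,292,125),(160,210,178,230))):
    a,ca,sa=blob(s,lo,hi,bs);b,cb,sb=blob(t,lo,hi,bt)
    X,e1,e2=tri(ca,cb); print(nm,ca,cb,sa,sb,X,e1,e2); P=pts(t,b); print("  top pts",np.median(P,0),P[:,2].max(), "scene pts z",np.percentile(pts(s,a)[:,2],[2,50,98]))
# tray
def hsv(d):return cv2.cvtColor(d["color"],cv2.COLOR_RGB2HSV)
# dense heights from top z map
h,w=t["z_map"].shape;uu,vv=np.meshgrid(np.arange(w),np.arange(h));P=pts(t,np.c_[uu.ravel(),vv.ravel()]).reshape(h,w,3);np.save("top.npy",P)
m=cv2.inRange(hsv(t),(0,0,150),(180,50,255));k=np.zeros_like(m);k[180:245,295:380]=m[180:245,295:380]
c=max(cv2.findContours(k,0,1)[0],key=cv2.contourArea);r=cv2.minAreaRect(c);q=on_z(t,cv2.boxPoints(r),20);print("tray",q[:,:2],q.mean(0),[np.linalg.norm(q[i]-q[i-1]) for i in range(3)])
g=cv2.inRange(hsv(t),(60,80,40),(90,255,255));k=np.zeros_like(g);k[120:180,225:285]=g[120:180,225:285]
c=max(cv2.findContours(k,0,1)[0],key=cv2.contourArea);r=cv2.minAreaRect(c);q=on_z(t,cv2.boxPoints(r),138);print("gear",q[:,:2],q.mean(0))
k=(abs(P[...,2]-140)<4);k[:, :150]=0;k[:,220:]=0;k[:155]=0;k[245:]=0;k=k.astype(np.uint8)
c=max(cv2.findContours(k,0,1)[0],key=cv2.contourArea);r=cv2.minAreaRect(c);q=on_z(t,cv2.boxPoints(r),140);print("rack",q[:,:2],q.mean(0),[np.linalg.norm(q[i]-q[i-1]) for i in range(3)])
A=cv2.resize(s["color"][80:200,235:355],(480,480),interpolation=3);A2=cv2.resize(s["color"][180:240,270:340],(320,274),interpolation=3)
B=cv2.resize(t["color"][155:250,145:265],(480,380),interpolation=3)
o=np.zeros((500,800,3),np.uint8);o[:400,:400]=cv2.resize(A,(400,400));o[:300,400:]=cv2.resize(B,(400,300),interpolation=3);o[300:500,400:640]=cv2.resize(A2,(240,200))
cv2.imwrite("pics/crop1.png",o[...,::-1])
```

```text
yel [299.20987654 124.08641975] [181.60714286 198.98214286] [297 115   6  19  81] [177 195  10   9  56] [452.4647269  242.65350242 195.32015108] [-0.88519466  0.1202948 ] [-0.40063275 -0.70657868]
  top pts [449.62150576 240.74760067 199.46055902] 229.55962537110167 scene pts z [163.72394692 198.69364409 228.01235762]
blu [315.98648649 139.45945946] [192.73076923 175.92307692] [313 131   7  18  74] [190 173   6   7  26] [533.13721463 203.02196499 192.62060045] [ 0.09637236 -0.01336541] [0.03982319 0.07434408]
  top pts [527.92688974 197.98554791 222.99490881] 231.62550922247556 scene pts z [168.82132777 196.86745644 226.93043795]
red [283.79746835 109.32911392] [167.93333333 220.2       ] [281 102   7  18  79] [165 218   7   6  30] [374.91930971 288.51326678 198.37843176] [-0.29602211  0.04095852] [-0.14679348 -0.24410538]
  top pts [372.36759941 283.64759955 222.32453424] 1931.5365372753745 scene pts z [ 94.85565685 203.73637681 227.76794819]
tray [[ 505.59495209 -225.41560936]
 [ 514.96842025 -432.39984105]
 [ 341.68405665 -435.59083752]
 [ 332.95096638 -230.97881398]] [ 423.79959884 -331.09627548   20.        ] [np.float64(172.73359559334966), np.float64(207.1963659738772), np.float64(173.31374188991558)]
gear [[718.07148918  72.3909239 ]
 [727.63290929 -88.4148618 ]
 [546.14497331 -98.13182379]
 [536.63461568  60.167294  ]] [632.12099686 -13.49711692 138.        ]
rack [[355.73115811 365.95569889]
 [608.44886983 227.22040629]
 [564.89845629 152.04324496]
 [314.14657737 291.16135044]] [460.8062654  259.09517515 140.        ] [np.float64(85.5772862075882), np.float64(288.2945077991646), np.float64(86.88063136394526)]
```

View pics/crop1.png

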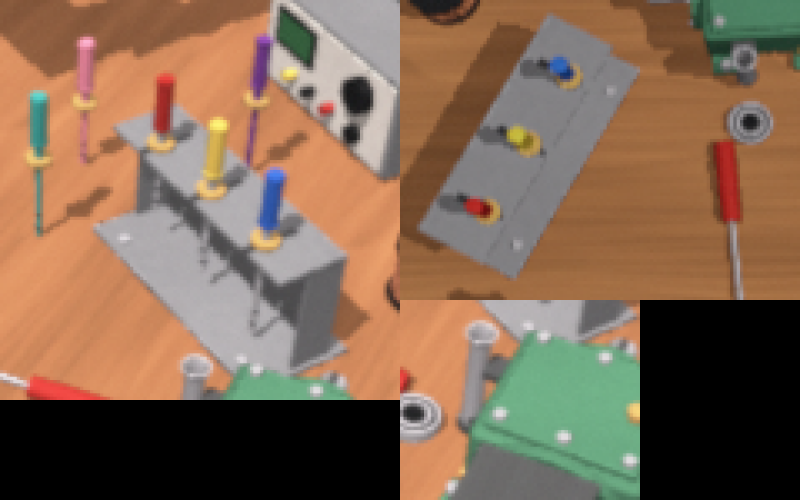

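The crop shows the yellow handle with its brass collar in the middle slot, at crop (217,145). The slots open toward the robot side at lower right, and the tube mouth is at crop (742,57) in top and (481,330) in scene. Next I triangulate the tube and plan the approach.

```bash
cat >> h.py <<'E'
def delta(p,z=None,y=None,Rt=None):
    "shift+turn from measured pose to world target"
    s=arm.sense(); R0=R.from_rotvec(s["eef_rot"])
    if Rt is None:
        if z is None: Rt=R0
        else:
            z=np.array(z,float);z/=np.linalg.norm(z);y=np.array(y,float);y-=z*(z@y);y/=np.linalg.norm(y);Rt=R.from_matrix(np.c_[np.cross(y,z),y,z])
    return np.round(R0.inv().apply(np.array(p)-s["ee_pos"]),1),np.round((R0.inv()*Rt).as_rotvec(),4)
E
python3 - <<'E'
from h import *
s=cam("scene");t=cam("top")
S=np.zeros((3,3));q=np.zeros(3)
for d,uv in((s,(293.6,189)),(t,(247.7,173))):
    print(on_z(d,[uv],150))
    r=(d["R"]@rays(d,[uv])[0]);r/=np.linalg.norm(r);P=np.eye(3)-np.outer(r,r);S+=P;q+=P@d["o"]
print("tube",np.linalg.solve(S,q))
print(delta((453,244,325),(0,0,-1),(.474,.88,0)))
E
```

```text
[[552.57017785  10.37796428 150.        ]]
[[550.97369226   7.45649174 150.        ]]
tube [551.9601205    8.14187976 151.39496484]
(array([-366.2, -188.4,  -71.9]), array([-7.000e-04, -1.000e-04,  2.093e-01]))
```

Request:
{"api": "send_rows", "payload": {
  "targets": [-20,-10,-60,0,0,0,-80,-40,-72,0,0,0.05,-140,-70,-72,0,0,0.1,-195,-100,-72,0,0,0.15,-250,-130,-72,0,0,0.209,-310,-160,-72,0,0,0.209,-366,-188,-72,0,0,0.209,-366,-188,-72,0,0,0.209,-366,-188,-72,0,0,0.209,-366,-188,-72,0,0,0.209],
  "fingers": 85,
  "grip_force": 60
}}

```text
clock: 1.55
ee_pos: [451.8, 245.7, 325.3]
eef_rot: [-0.766, -3.046, -0.001]
ft_force: [-0.2, 0.1, 0.1]
finger_gap: 84.8
grasp_force: 0.0
```

Run:
```python
from h import *
s=arm.sense();print(s["clock"],s["qpos"],s["ee_pos"],s["eef_rot"])
d=cam("wrist");save(d,"w1");print(d["o"],d["attitude"],d["vertical_fov"])
h=cv2.cvtColor(d["color"],cv2.COLOR_RGB2HSV);m=cv2.inRange(h,(20,120,100),(32,255,255))
n,l,st,c=cv2.connectedComponentsWithStats(m);print(st[st[:,4]>100],c[st[:,4]>100])
print(proj(d,[(453,244,224),(453,244,146),(552,9,150)]))
```

```text
1.55 [ 2.80454439e-01  1.54420252e-01  1.49202289e+00  6.98446433e-04
  1.49559113e+00 -7.97899270e-01] [451.82735798 245.69301605 325.32612094] [-7.65636640e-01 -3.04611338e+00 -5.96912717e-04]
[386.40115638 280.77055775 446.50455881] [2.47168    1.48098668 0.21882129] 63.14987579105837
[[     0      0    512    384 195111]
 [   241     72     32     22    192]
 [   242    160     27     50   1020]
 [   242    244     18     19    163]] [[255.52751511 191.63432098]
 [254.609375    86.19791667]
 [254.53039216 185.91960784]
 [248.73619632 251.03680982]]
[[255.06959425 200.07837281]
 [255.39497527 174.60555845]
 [116.21144079 342.20289635]]
```

View pics/w1.png

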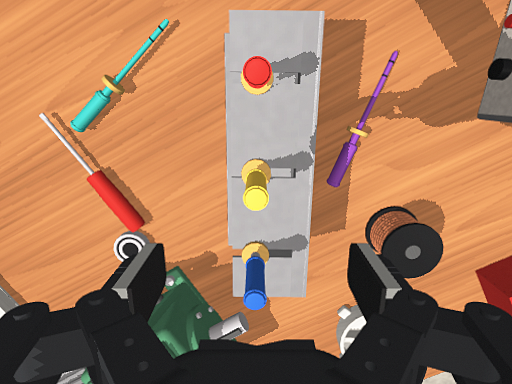

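The wrist view shows the yellow handle top at (256,198) and its collar at (256,172), within 2 px of the prediction. I'll go down on (453,244).

Run:
```python
from h import *
d=cam("wrist");print(on_z(d,[(256,198)],224),on_z(d,[(256,172)],146)); print(delta((453,244,198),(0,0,-1),(.474,.88,0)))
```

```text
[[451.84454514 245.55446122 224.        ]] [[450.92707679 245.93994914 146.        ]]
(array([ -2.1,  -1.1, 127.5]), array([ 0.0003, -0.0003,  0.0027]))
```

Request:
{"api": "send_rows", "payload": {
  "targets": [0,0,30,0,0,0,0,0,60,0,0,0,0,0,90,0,0,0,0,0,115,0,0,0,0,0,127,0,0,0,0,0,127,0,0,0,0,0,127,0,0,0]
}}

```text
clock: 2.52
ee_pos: [453.4, 245.1, 199.5]
eef_rot: [0.767, 3.045, 0.002]
ft_force: [-0.3, 0.9, 0.2]
finger_gap: 85.1
grasp_force: 0.0
```

Request:
{"api": "send_rows", "payload": {
  "targets": [0,0,0,0,0,0,0,0,0,0,0,0,0,0,0,0,0,0,0,0,0,0,0,0,0,0,0,0,0,0,0,0,0,0,0,0,0,0,0,0,0,0,0,0,0,0,0,0],
  "fingers": 0,
  "grip_force": 60
}}

```text
clock: 3.52
ee_pos: [453.1, 244.6, 198.6]
eef_rot: [0.768, 3.046, 0.0]
ft_force: [-1.3, -1.5, 5.3]
finger_gap: 16.8
grasp_force: 58.4
```

Request:
{"api": "send_rows", "payload": {
  "targets": [0,0,-15,0,0,0,0,0,-50,0,0,0,0,0,-100,0,0,0,0,0,-150,0,0,0,0,0,-150,0,0,0]
}}

```text
clock: 4.15
ee_pos: [454.6, 245.3, 353.4]
eef_rot: [0.765, 3.039, 0.008]
ft_force: [-0.3, 0.2, -0.9]
finger_gap: 16.5
grasp_force: 58.5
```

Run:
```python
from h import *
print(delta((552,9,347),(0,0,-1),(.474,.88,0)))
```

```text
(array([-197.7, -162. ,    6.6]), array([0.0068, 0.0065, 0.0005]))
```

Request:
{"api": "send_rows", "payload": {
  "targets": [-45,-35,0,0,0,0,-90,-73,0,0,0,0,-135,-110,0,0,0,0,-175,-143,0,0,0,0,-197,-161,0,0,0,0,-197,-161,0,0,0,0,-197,-161,0,0,0,0,-197,-161,0,0,0,0,-197,-161,0,0,0,0]
}}

```text
clock: 5.28
ee_pos: [549.8, 10.5, 348.5]
eef_rot: [0.765, 3.047, 0.0]
ft_force: [0.2, 0.1, -0.7]
finger_gap: 16.7
grasp_force: 58.6
```

Run:
```python
from h import *
s=arm.sense();print(s["clock"],s["qpos"],s["ee_pos"],s["eef_rot"])
d=cam("wrist");save(d,"w2");print(d["o"])
p=s["ee_pos"];print(proj(d,[p+[0,0,-157],p+[0,0,-52],(552,9,150)]))
```

```text
5.275 [-1.83848128e-01  2.13284918e-01  1.36479619e+00  1.27093528e-04
  1.56330798e+00 -1.26239046e+00] [549.82121928  10.5041164  348.49000585] [7.65401368e-01 3.04672583e+00 2.19133608e-04]
[484.27600406  45.61291416 469.58504848]
[[256.34947474 178.47159697]
 [256.3134575  223.75938409]
 [256.07279785 170.68337003]]
```

View pics/w2.png

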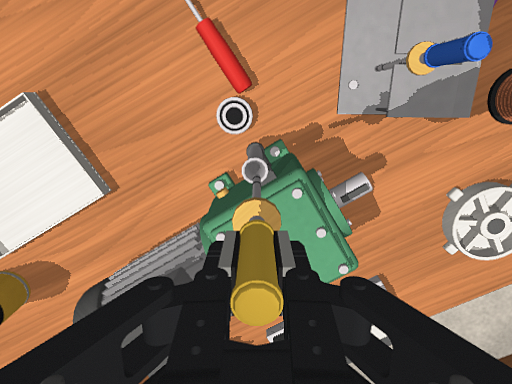

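The mouth ring is at about (255,170) and the rod tip at about (257,179), both near the predictions. A close crop will sharpen the numbers.

Run:
```python
from h import *
d=cam("wrist");s=arm.sense();print(s["ee_pos"])
cv2.imwrite("pics/w2c.png",cv2.resize(d["color"][145:205,220:295],(750,600),interpolation=2)[...,::-1])
```

```text
[549.91540174  10.19811369 348.50667952]
```

View pics/w2c.png

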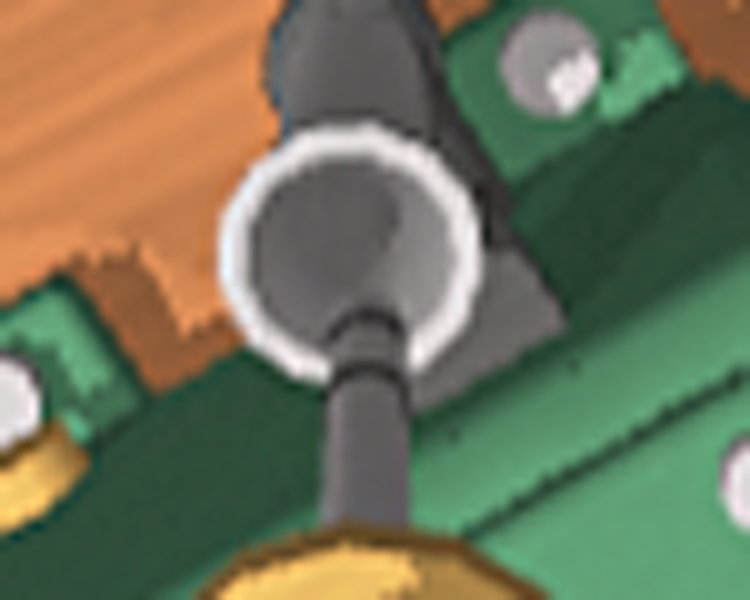

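Run:
```python
from h import *
d=cam("wrist");s=arm.sense();R0=R.from_rotvec(s["eef_rot"]);p=s["ee_pos"]
for v in range(172,201,2): 
    u=220+36.8; print(v,d["color"][v,256],R0.inv().apply(pts(d,[(256,v),(257,v)])-p).round(1).tolist())
print([ (k,proj(d,R0.apply([0,0,k])+p)[0].round(1).tolist()) for k in(52,127,145,157)])
h=cv2.cvtColor(d["color"],cv2.COLOR_RGB2HSV);m=cv2.inRange(h,(18,100,80),(32,255,255));m[:190]=0;m[340:]=0;m[:,:225]=0;m[:,290:]=0
v,u=np.where(m>0);Q=R0.inv().apply(pts(d,np.c_[u,v])-p)
for a in range(-40,60,8):
    k=(Q[:,2]>a)&(Q[:,2]<a+8)
    if k.sum()>5: print(a,k.sum(),np.median(Q[k],0).round(1),Q[k].min(0).round(1),Q[k].max(0).round(1))
# ring of mouth
w=cv2.inRange(h,(0,0,165),(180,40,255));w[:155]=0;w[186:]=0;w[:,:238]=0;w[:,272:]=0
v,u=np.where(w>0);e=cv2.fitEllipse(np.c_[u,v].astype(np.float32));print(e,on_z(d,[e[0]],150),np.percentile(pts(d,np.c_[u,v])[:,2],[10,50,90]))
```

```text
172 [98 95 95] [[-7.3, -0.3, 212.5], [-6.9, 0.8, 210.5]]
174 [99 96 96] [[4.5, -0.2, 156.3], [4.3, 0.7, 157.4]]
176 [48 48 48] [[4.7, -0.2, 148.6], [4.3, 0.7, 150.0]]
178 [97 94 94] [[4.0, -0.2, 144.2], [4.5, 0.7, 142.4]]
180 [99 96 97] [[4.3, -0.2, 136.4], [4.3, 0.7, 136.5]]
182 [70 68 69] [[4.2, -0.2, 130.4], [4.5, 0.7, 129.2]]
184 [98 96 95] [[4.4, -0.2, 123.6], [4.7, 0.6, 122.5]]
186 [94 91 92] [[4.3, -0.2, 118.1], [4.6, 0.6, 117.0]]
188 [93 91 92] [[4.1, -0.2, 113.4], [4.4, 0.6, 112.4]]
190 [95 92 92] [[4.0, -0.1, 108.2], [4.4, 0.6, 107.1]]
192 [95 92 94] [[4.3, -0.1, 102.1], [4.8, 0.6, 100.4]]
194 [95 92 94] [[4.3, -0.1, 97.1], [4.5, 0.6, 96.8]]
196 [95 92 90] [[4.2, -0.1, 92.9], [4.4, 0.6, 92.4]]
198 [97 72 33] [[15.8, -0.1, 53.8], [15.6, 0.5, 54.3]]
200 [228 174  93] [[14.8, -0.1, 53.0], [15.2, 0.5, 51.8]]
[(52, [256.1, 223.9]), (127, [256.2, 188.0]), (145, [256.2, 182.1]), (157, [256.2, 178.6])]
-32 1461 [  2.    0.4 -25.7] [ -7.8  -9.  -27.9] [  9.7   8.4 -24. ]
-24 760 [  7.8   0.  -22.6] [ -9.7  -9.7 -24. ] [ 11.   10.2 -16. ]
-16 432 [  8.2   0.2 -12.3] [  1.1  -8.9 -16. ] [10.   9.8 -8. ]
-8 372 [ 8.4  0.4 -4. ] [ 3.  -8.  -7.9] [10.1  8.5 -0. ]
0 309 [ 8.6 -0.   3.6] [ 3.3 -8.1  0. ] [10.2  8.4  8. ]
8 262 [ 8.6 -0.  11.8] [ 3.3 -8.   8. ] [10.2  8.4 16. ]
16 228 [ 8.7  0.5 19.7] [ 4.1 -9.6 16. ] [12.2 10.7 24. ]
24 260 [ 8.7 -0.  29.5] [ 2.8 -8.6 24.1] [10.9  9.  31.9]
32 49 [ 9.1  1.6 32.7] [ 2.7 -8.6 32. ] [10.7  9.2 34.9]
48 935 [ 7.1 -0.1 52.2] [ -3.7 -14.6  50.1] [16.2 14.4 56. ]
((254.55303955078125, 170.0063934326172), (23.538450241088867, 23.684690475463867), 132.23521423339844) [[550.75030259   7.61092333 150.        ]] [149.18615842 150.28732332 151.23245221]
```

Request:
{"api": "send_rows", "payload": {
  "targets": [-2.8,-2,0,0,0,0,-2.8,-2,15,0,0,0,-2.8,-2,30,0,0,0,-2.8,-2,40,0,0,0,-2.8,-2,50,0,0,0,-2.8,-2,60,0,0,0,-2.8,-2,70,0,0,0,-2.8,-2,70,0,0,0]
}}

```text
clock: 6.42
ee_pos: [551.2, 6.5, 277.3]
eef_rot: [-0.767, -3.045, 0.0]
ft_force: [0.4, 0.8, -0.2]
finger_gap: 16.8
grasp_force: 58.6
```

Run:
```python
from h import *
s=arm.sense();print(s["clock"],s["ee_pos"],s["ft_force"],s["wrist_torque"])
d=cam("wrist");R0=R.from_rotvec(s["eef_rot"]);p=s["ee_pos"]
h=cv2.cvtColor(d["color"],cv2.COLOR_RGB2HSV)
print(proj(d,[(550.8,7.6,150)]))
cv2.imwrite("pics/w3c.png",cv2.resize(d["color"][135:235,200:320],(720,600),interpolation=2)[...,::-1])
```

```text
6.425 [551.17895021   6.45489085 277.34931406] [ 0.36139961  0.80824135 -0.21622455] [-0.02946518 -0.00780768 -0.00289213]
[[257.43626455 186.95365082]]
```

View pics/w3c.png

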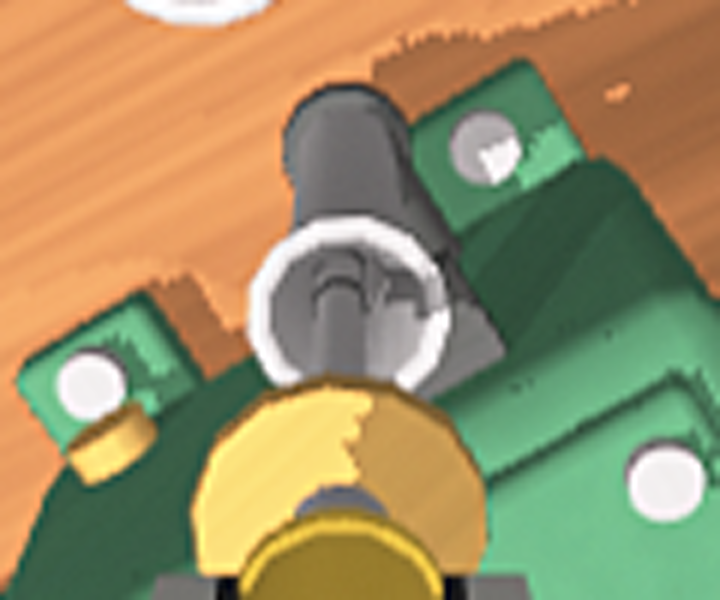

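The mouth is at crop (350,308) and the rod is at crop x≈340, inside the bore and about 1.2 mm off in y. I'll correct that and continue down.

Request:
{"api": "send_rows", "payload": {
  "targets": [0.2,1.2,0,0,0,0,0.2,1.2,12,0,0,0,0.2,1.2,25,0,0,0,0.2,1.2,38,0,0,0,0.2,1.2,50,0,0,0,0.2,1.2,58,0,0,0,0.2,1.2,64,0,0,0,0.2,1.2,66,0,0,0,0.2,1.2,66,0,0,0]
}}

```text
clock: 7.6
ee_pos: [552.1, 7.5, 212.5]
eef_rot: [0.768, 3.046, -0.0]
ft_force: [0.1, 0.2, -0.0]
finger_gap: 16.6
grasp_force: 58.6
```

Request:
{"api": "send_rows", "payload": {
  "targets": [0,0,1,0,0,0,0,0,2,0,0,0,0,0,3,0,0,0,0,0,4,0,0,0,0,0,4,0,0,0]
}}

```text
clock: 8.22
ee_pos: [552.1, 7.5, 208.6]
eef_rot: [0.768, 3.046, -0.0]
ft_force: [-0.8, -0.9, 1.9]
finger_gap: 16.7
grasp_force: 59.1
```

Request:
{"api": "send_rows", "payload": {
  "targets": [0,0,1,0,0,0,0,0,2,0,0,0,0,0,3,0,0,0,0,0,3,0,0,0]
}}

```text
clock: 8.72
ee_pos: [552.3, 7.4, 208.5]
eef_rot: [0.767, 3.044, -0.0]
ft_force: [-6.4, 0.5, 19.1]
finger_gap: 16.5
grasp_force: 60.8
```

TCP to collar is 198.6 − 140 = 58.6, and 208.5 − 58.6 = 149.9, so the collar is seated on the rim at 150. I'll ease off the push and hold for over a second.

Request:
{"api": "send_rows", "payload": {
  "targets": [0,0,-2,0,0,0,0,0,-2,0,0,0,0,0,-2,0,0,0,0,0,-2,0,0,0,0,0,-2,0,0,0,0,0,-2,0,0,0,0,0,-2,0,0,0,0,0,-2,0,0,0,0,0,-2,0,0,0,0,0,-2,0,0,0]
}}

```text
clock: 9.98
ee_pos: [552.3, 7.5, 208.5]
eef_rot: [0.767, 3.045, -0.0]
ft_force: [-2.6, -1.4, 9.5]
finger_gap: 16.3
grasp_force: 59.2
```

Request:
{"api": "send_rows", "payload": {
  "targets": [0,0,-5,0,0,0,0,0,-20,0,0,0,0,0,-40,0,0,0,0,0,-65,0,0,0,0,0,-95,0,0,0,0,0,-130,0,0,0,0,0,-160,0,0,0,0,0,-160,0,0,0,0,0,-160,0,0,0]
}}

```text
clock: 11.1
ee_pos: [551.7, 7.6, 366.5]
eef_rot: [-0.768, -3.045, 0.0]
ft_force: [0.4, 0.3, -1.2]
finger_gap: 16.9
grasp_force: 58.9
```

Run:
```python
from h import *
s=arm.sense();print(s["clock"],s["qpos"],s["ee_pos"])
for p in((435,-170,330),(430,0,400)):print(p,delta(p,(0,0,-1),(.474,.88,0)))
print(delta((435,-170,330),(0,-1,0),(.474,.0,.88)))
```

```text
11.1 [-1.88447075e-01  2.13382324e-01  1.32250169e+00  9.24383721e-06
  1.60694838e+00 -1.26541229e+00] [551.68640835   7.58795322 366.48301141]
(435, -170, 330) (array([  18.5, -211.7,   36.6]), array([-0.0004, -0.0012,  0.0002]))
(430, 0, 400) (array([103.6, -64.4, -33.4]), array([-0.0004, -0.0012,  0.0002]))
(array([  18.5, -211.7,   36.6]), array([-9.0000e-04, -1.8453e+00,  1.6249e+00]))
```

Request:
{"api": "send_rows", "payload": {
  "targets": [5,-45,0,0,0,0,9,-100,0,0,0,0,14,-155,10,0,0,0,18,-212,20,0.1,-0.05,0,18,-212,20,0.25,-0.13,0,18,-212,20,0.35,-0.19,0,18,-212,20,0.35,-0.19,0,18,-212,20,0.35,-0.19,0]
}}

```text
clock: 12.1
ee_pos: [435.7, -170.3, 346.6]
eef_rot: [0.729, 2.899, -0.581]
ft_force: [0.8, 0.7, -0.2]
finger_gap: 16.7
grasp_force: 58.9
```

Run:
```python
from h import *
s=arm.sense();print(s["clock"],s["qpos"],s["ee_pos"],R.from_rotvec(s["eef_rot"]).as_matrix())
```

```text
12.1 [-0.35247106  0.0106815   1.66149676 -0.38055579  1.34272657 -1.36728262] [ 435.65143687 -170.25769233  346.56813511] [[-8.81025972e-01  4.73067807e-01  2.94985485e-04]
 [ 4.36378004e-01  8.12936547e-01 -3.85627291e-01]
 [-1.82667661e-01 -3.39618933e-01 -9.22654597e-01]]
```

Run:
```python
from h import *
print(delta((277,-331,350),(0,0,-1),(1,0,0)))
```

```text
(array([  69. , -206.9,   58.8]), array([-0.213 ,  0.3568,  1.0634]))
```

Request:
{"api": "send_rows", "payload": {
  "targets": [9,-26,7,-0.027,0.045,0.133,17,-52,15,-0.053,0.089,0.266,26,-78,22,-0.08,0.134,0.4,35,-104,29,-0.107,0.178,0.53,43,-130,37,-0.133,0.223,0.66,52,-155,44,-0.16,0.268,0.8,61,-181,51,-0.187,0.312,0.93,69,-207,59,-0.213,0.357,1.063,69,-207,59,-0.213,0.357,1.063,69,-207,59,-0.213,0.357,1.063]
}}

```text
clock: 13.35
ee_pos: [276.8, -331.8, 350.7]
eef_rot: [2.22, 2.219, 0.0]
ft_force: [-0.5, -0.3, -0.3]
finger_gap: 16.4
grasp_force: 58.9
```

Run:
```python
from h import *
s=arm.sense();print(s["clock"],s["qpos"],s["ee_pos"],R.from_rotvec(s["eef_rot"]).as_matrix().round(3))
print(delta((277,-331,350),(1,0,0),(0,0,1)))
```

```text
13.35 [-1.13567352e+00 -1.32247236e-02  1.61461551e+00  9.68862165e-04
  1.53804923e+00 -1.13515120e+00] [ 276.75555325 -331.76297076  350.65422046] [[ 0.001  1.     0.002]
 [ 1.    -0.001 -0.002]
 [-0.002  0.002 -1.   ]]
(array([0.8, 0.2, 0.7]), array([-1.569e+00,  1.600e-03,  8.000e-04]))
```

Now I tilt about tool −x to level.

Request:
{"api": "send_rows", "payload": {
  "targets": [0,0,0,-0.16,0,0,0,0,0,-0.32,0,0,0,0,0,-0.48,0,0,0,0,0,-0.64,0,0,0,0,0,-0.8,0,0,0,0,0,-0.8,0,0,0,0,0,-0.8,0,0]
}}

```text
clock: 14.22
ee_pos: [277.1, -331.4, 351.1]
eef_rot: [1.749, 1.752, 0.736]
ft_force: [0.7, -0.4, -0.0]
finger_gap: 16.5
grasp_force: 59.1
```

Run:
```python
from h import *
s=arm.sense();print(s["clock"],s["qpos"],s["ee_pos"],R.from_rotvec(s["eef_rot"]).as_matrix().round(3))
print(delta((277,-331,330),(1,0,0),(0,0,1)))
```

```text
14.225 [-1.79207044 -0.1546943   1.98339523  0.77473915  1.54316483 -1.91083037] [ 277.12485363 -331.37079312  351.08842742] [[-0.001  0.698  0.716]
 [ 1.     0.003 -0.002]
 [-0.003  0.716 -0.698]]
(array([  0.4, -15.2,  14.6]), array([-7.723e-01,  6.000e-04,  3.300e-03]))
```

Request:
{"api": "send_rows", "payload": {
  "targets": [0,-3,3,-0.15,0,0,0,-6,6,-0.31,0,0,0,-9,9,-0.46,0,0,0,-12,12,-0.62,0,0,0,-15,15,-0.772,0,0,0,-15,15,-0.772,0,0,0,-15,15,-0.772,0,0,0,-15,15,-0.772,0,0]
}}

```text
clock: 15.22
ee_pos: [277.8, -330.9, 330.2]
eef_rot: [1.205, 1.216, 1.204]
ft_force: [0.3, -0.2, 0.3]
finger_gap: 16.5
grasp_force: 59.1
```

Run:
```python
from h import *
s=arm.sense();print(s["clock"],s["qpos"],s["ee_pos"],R.from_rotvec(s["eef_rot"]).as_matrix().round(3))
print(delta((277,-331,330),(1,0,0),(0,0,1)))
d=cam("scene");c=d["color"];m=proj(d,[(440,-331,330),(277,-331,330)]);print(m)
x,y=m.mean(0).astype(int);x=max(x-100,0);y=max(y-75,0);cv2.imwrite("pics/fin.png",cv2.resize(c[y:y+150,x:x+200],(800,600),interpolation=2)[...,::-1])
```

```text
15.225 [-2.06939778  0.30478585  2.32311961  1.12513246  1.8069844  -2.68936319] [ 277.81461857 -330.90694307  330.2450158 ] [[-0.002  0.002  1.   ]
 [ 1.     0.007  0.002]
 [-0.007  1.    -0.002]]
(array([-0.1, -0.2, -0.8]), array([-0.0021, -0.002 ,  0.0072]))
[[184.4626215  208.50729262]
 [127.41660749 181.58578542]]
```

View pics/fin.png

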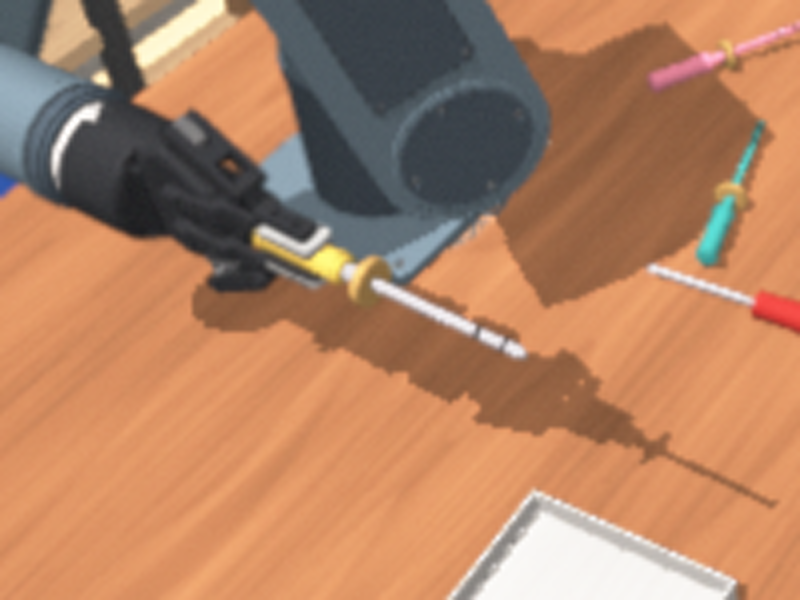

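The stick is level. Its tip is at crop (525,353), which is pixel (186,208), matching the projection of (440,−331,330) over the tray's middle. I'll let it settle and hand in.

Request:
{"api": "send_rows", "payload": {
  "targets": [0,0,0,0,0,0,0,0,0,0,0,0,0,0,0,0,0,0,0,0,0,0,0,0,0,0,0,0,0,0,0,0,0,0,0,0,0,0,0,0,0,0,0,0,0,0,0,0]
}}

```text
clock: 16.27
ee_pos: [277.2, -331.5, 329.5]
eef_rot: [1.206, 1.208, 1.209]
ft_force: [0.3, 0.4, -0.2]
finger_gap: 16.6
grasp_force: 59.1
```

Run:
```python
from h import *
s=arm.sense();print(s["clock"],s["ee_pos"],abs(s["qvel"]).max(),s["grasp_force"]);print(arm.hand_in())
```

```text
16.275 [ 277.17527829 -331.46237156  329.48950171] 0.0008995948204516613 59.13812756538391
the job is handed in; nothing more can be done
None
```

The job is handed in at 16.3 s: the yellow dipstick went down the guide tube until its collar stopped on the mouth, stayed there over a second, and is now held level and still with its tip about 330 mm above the bench, over the drip tray.

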